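Flip open the butter dish and the tea caddy

TASK

Set up breakfast: with a fingertip under the lip at the front of each lid, flip the hinged lids of the butter dish and of the tea caddy up and over, so that both stay fully open by themselves. Either may go first. Touch only: do not pick up, tip or shove the dish or the caddy, and leave everything else standing where it is.

Things in the scene. Friction and masses are not known exactly. Their poses are not given: they have to be found in the camera images.
- dish: Loose but heavy (1.6 to 1.9 kg); rests on the worktop. Low white ceramic butter dish, tray 118 mm deep (x) by 140 mm wide (y) by 10 mm, under a white box-shaped cover 96 x 116 mm (top at 63 mm above the worktop) with a block of butter inside. Origin: centre of the tray's underside; z up; the front with the lip faces its -x, the hinge is at its +x side. It may stand left or right of the caddy.
- dish_lid (a joint): Hinge of the dish's cover, rad: 0 shut, positive opens up and over to the back, stop at 1.8. The cover weighs 0.2 kg, up to a third more or less (about 0.9 N up at the lip starts it). It falls shut below about 1.0 and falls open to the stop by itself beyond about 1.1; when open it reaches 85 mm behind the hinge.
- dish_lip (a point): Middle of the front edge of the dish cover's lip: a tongue 44 mm wide (y) and 6 mm thick, standing 24 mm out of the cover's front wall; shut, this point is 55 mm above the worktop, the lip's underside 52 mm, with nothing below but the tray (its front edge is 17 mm back from the lip's edge). The point is 126 mm in front of and 41 mm above the hinge line when shut. Moves with the cover.
- dish_hinge (a point): Middle of the dish's hinge line, which runs along the dish's y axis, 50 mm behind the dish's centre, 14 mm up. Fixed to the dish.
- caddy: Loose but heavy (1.6 to 1.9 kg); rests on the worktop. Square wooden tea caddy, 95 mm deep (x) by 112 mm wide (y), 108 mm high with its flat lid shut; paper sachets inside. Origin: centre of its underside; z up; the front with the lip faces its -x, the hinge is at its +x side.
- caddy_lid (a joint): Hinge of the caddy's lid, rad: 0 shut, positive opens up and over to the back, stop at 1.9. The lid weighs 0.16 kg, up to a third more or less (about 0.7 N up at the lip starts it). It falls shut below about 1.25 and falls open to the stop by itself beyond about 1.4.
- caddy_lip (a point): Middle of the front edge of the caddy lid's brass lip: a tongue 40 mm wide (y) and 5 mm thick, standing 24 mm out of the caddy's front; shut, this point is 93.5 mm above the worktop, the lip's underside 91 mm. The point is 122.5 mm in front of and 7.5 mm above the hinge line when shut. Moves with the lid.
- caddy_hinge (a point): Middle of the caddy's hinge line, which runs along the caddy's y axis, 51 mm behind the caddy's centre, 86 mm up. Fixed to the caddy.
- salt: Salt shaker, 44 mm across, 90 mm high, standing between dish and caddy; leave alone. Origin: centre of its underside.
- mug: Mug, 86 mm across (117 with handle), 88 mm high, behind the gap between the two; leave alone. Origin: centre of its underside.
- tin: Flat sardine tin, 63 x 105 mm, 24 mm high, lying in front of the gap between dish and caddy; leave alone. Origin: centre of its underside.

How it is judged:
By the outcome, as a careful person would: the job done as asked, in the order asked, and still so for the second after the job is handed in, with the robot touching nothing.
It also fails if it takes over 64 s, if anything falls off the work surface, if the arm or the gripper's body presses on something with over 40 N, if the wrist force passes 120 N, or if a joint passes its speed limit or range.

ROBOT

A 6-joint arm with a two-finger parallel gripper is mounted at the origin on a cart in front of the work surface, level with it; the furniture and walls round the work are solid. World frame = base frame: x ahead of the robot, y to its left, z up, the work surface at z = 0. Lengths are in mm, angles in rad, forces in N, time in s.
With the tool pointing down it reaches from about 275 to 825 mm from the base axis. Payload 5.2 kg.
Tool frame: the origin (TCP) lies between the finger pads; the fingertips stand 17 mm ahead of it and the grasp point (between the pads) lies 2 mm behind it; z points along the fingers, y is the line along which they close (so a half turn about z gives the same grasp; the last joint's range is limited). The gripper opens to 93 mm and grips with 3 to 60 N. Pads are 15 mm wide; open, the fingers measure 128 mm over their backs; the gripper's body (75 mm by 188 mm) begins 65 mm behind the grasp point.
Start: joints at [-1.544, 0.259, 1.535, -0, 1.348, -0.203], TCP at [125.302, -535.541, 235.653] pointing down, gripper open.
Joint ranges: [-3.14, 3.14], [-0.91, 2.08], [0.19, 2.58], [-1.22, 4.36], [0.22, 2.71], [-3.12, 3.12]. Speed limits (rad/s): [2.57, 2.57, 3.14, 3.14, 3.14, 3.14].

INTERFACE

Orientations are given as [roll, pitch, yaw] about the fixed x, y, z axes, in that order (R = Rz(yaw) Ry(pitch) Rx(roll)).
In Python, from bench import r gives the robot as it stands.
- The arm moves only by the tool apply_moves, never from a script. Its argument "motion" is a list of rows, each a list of 5 numbers: the shift along the tool's x, y, z in cm, then the turn about the tool's z in degrees, then the opening, from -1 (shut) to 1 (fully open). In form: [[x, y, z, yaw, gripper], ...]. A call has exactly 8 rows; each row is the pose to reach, as a shift and turn from the pose commanded when the call began, along the tool's axes at that moment; what a row does not reach only later rows make up. A row lasts 1/8 s, in which the tool goes at most 62.5 mm and 10.7 degrees, less where a joint would pass 70% of its speed; a pose out of reach is approached as far as the arm can. A call with a gripper value outside its range is refused whole. The fingers move at their own pace and stop on an object; the grip force is fixed at half the most. Time passes only in rows, so rows that repeat a pose let the fingers close, or fill a call up. It gives the time, the measured TCP pose, the force, the opening and the grip force at its end, in the units of the state.
- r.observe(): the state, without advancing time (a new reading comes with each control period).
- r.grab_frame(name): name is "side" or "top" or "wrist"; returns a dict with "img" (400x640x3 uint8, blue, green, red), "z_map" (400x640 float32, mm along the optical axis (not along the pixel's ray), 0 where there is no reading), "fovy" (degrees; the focal length in pixels is half the picture's height over the tangent of half this angle, whatever the lens; pixels are square), "cx", "cy" (the principal point, pixels), "view" (4x4, takes a point from world to camera coordinates). Camera axes: x right, y down, z forward; pixel columns grow to the right and rows downward; lengths in mm; the calibration is good to about 2 mm. A picture is of the moment at which its call begins.
- r.finish_job(): hands the job in; it is judged then, once.
The state is a dict: "clock": time; "joint_pos": joint angles; "joint_vel": joint speeds; "effort": joint torques, N m; "tool_pos": TCP position; "eef_rot": TCP orientation; "wrist_force": force on the tool from outside, world axes, zero at the start; "moment": the same for the moment, N m; "finger_gap": finger opening in mm; "grasp_force": force on a finger pad.
Only numpy, scipy, OpenCV 4.12 (cv2) and the standard library are available. Lean on these libraries where they do the work, as an engineer would, in place of code of your own. Each camera call takes 0.05 s, during which the arm holds its last target. There are 200 camera calls.

## Working session

There is one attempt and no reset: what is moved stays moved. The work goes in short steps, Python scripts to look and compute and a tool call to move; the robot and the scene stay as the last step left them, time stands still between calls to the robot, and variables do not carry over. Pictures are saved under pics/ and viewed, at most 10 in all, crops included, and the job is handed in when it is done.

Besides the shell and the picture viewer there is one more tool, called after "Emit:" by a JSON object that holds its "method" and its "body", one argument or row to a line. apply_moves: Moves the arm, as the interface text tells. Its arguments: {"type":"object","properties":{"motion":{"type":"array","items":{"type":"array","items":{"type":"number"}}}},"required":["motion"]}

```bash
ls; mkdir -p pics; cat > h.py <<'E'
import numpy as np, cv2
from bench import r
def K(f):
    h=f["img"].shape[0]; return h/2/np.tan(np.radians(f["fovy"])/2)
def cloud(f):
    z=f["z_map"]; v,u=np.mgrid[:z.shape[0],:z.shape[1]]; k=K(f)
    P=np.stack([(u-f["cx"])*z/k,(v-f["cy"])*z/k,z,np.ones_like(z)],-1)
    W=P@np.linalg.inv(np.array(f["view"])).T
    W=W[...,:3].copy(); W[z<=0]=np.nan
    return W
E
python3 - <<'E'
from h import *
for n in ("top","side"):
    f=r.grab_frame(n); cv2.imwrite(f"pics/{n}0.png",f["img"]); np.savez(f"{n}0.npz",**f)
    print(n,f["fovy"],f["cx"],f["cy"],np.round(f["view"],3).tolist())
print(r.observe())
E
```

```text
pics
top 57.783770330323904 325.59499815015533 199.17078124839477 [[0.007, -1.0, 0.002, 26.95], [-0.998, -0.007, -0.064, 618.188], [0.064, -0.001, -0.998, 899.718], [0.0, 0.0, 0.0, 1.0]]
side 45.096923814180606 321.9691537118594 197.6465842319401 [[0.997, -0.075, -0.01, -606.408], [-0.057, -0.653, -0.756, 136.37], [0.05, 0.754, -0.655, 862.571], [0.0, 0.0, 0.0, 1.0]]
{'clock': 0.1, 'joint_pos': array([-1.54379675e+00,  2.59259553e-01,  1.53594671e+00, -1.19806129e-05,
        1.34801395e+00, -2.02764531e-01]), 'joint_vel': array([ 0.00087584, -0.00090863, -0.00225183,  0.00059346,  0.0019735 ,
       -0.00084766]), 'effort': array([ 1.83618293e-03, -4.38212836e+01, -2.84644318e+01,  7.19933119e-02,
        3.62187414e-02, -5.79115908e-05]), 'tool_pos': array([ 125.28645895, -535.06917857,  234.91732141]), 'eef_rot': array([-3.13999609e+00, -3.16312974e-04,  2.29766508e-01]), 'wrist_force': array([ 0.09490033, -0.16533922, -0.11570416]), 'moment': array([-0.06923413, -0.03096475,  0.04740107]), 'grasp_force': 0.0, 'finger_gap': 92.87735527575995}
```

View pics/top0.png

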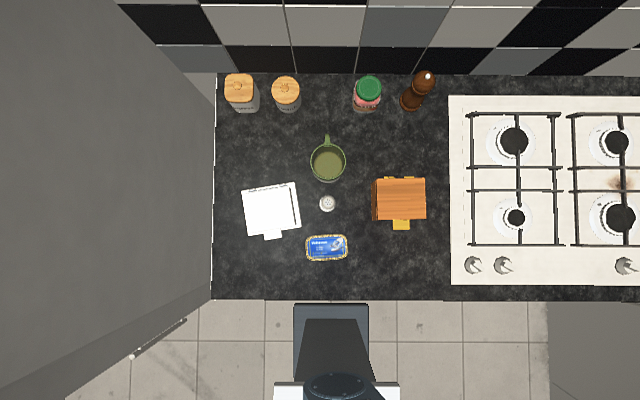

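View pics/side0.png

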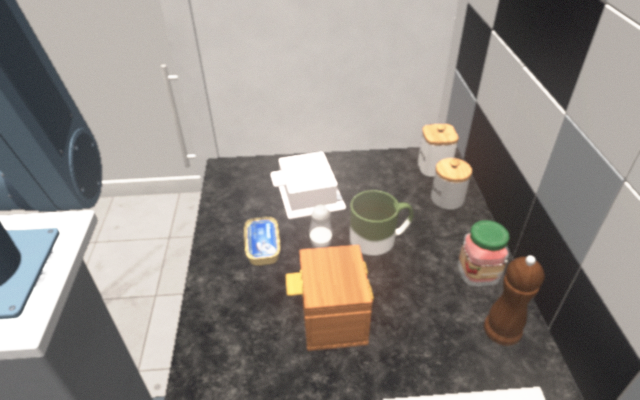

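The top view shows the white dish at about (271,209) with its lip at (273,236), and the caddy at (399,199) with its lip at (401,225). The tin is at (326,247), the salt at (328,203) and the mug at (328,160). There is a tall wall left of column 213. Next I measure these.

```bash
python3 - <<'E'
from h import *
f=dict(np.load("top0.npz")); W=cloud(f)
Z=W[...,2]
def rep(n,u0,u1,v0,v1,z0,z1):
    m=np.zeros(Z.shape,bool); m[v0:v1,u0:u1]=True; m&=(Z>z0)&(Z<z1)
    P=W[m]; 
    if len(P)<4: print(n,len(P)); return
    rc=cv2.minAreaRect(P[:,:2].astype(np.float32))
    print(n,len(P),"z",np.round(np.median(P[:,2]),1),"rect",np.round(rc[0],1),np.round(rc[1],1),round(rc[2],1),"x",P[:,0].min().round(),P[:,0].max().round(),"y",P[:,1].min().round(),P[:,1].max().round())
    return
rep("dishcover",235,310,175,250,59,70)
rep("dishlip",262,285,231,244,48,62.)
rep("dish tray",235,310,175,250,6,16)
rep("caddytop",360,435,170,222,102,116)
rep("caddylip",388,415,219,235,85,103)
rep("salt",310,340,190,215,20,100)
rep("tin",300,355,230,265,12,40)
rep("mug",300,350,130,185,20,110)
for v,u in ((236,273),(238,273),(225,401),(228,401),(209,271),(199,399),(280,280)): print(v,u,W[v,u].round(1))
for v in (190,200,210,220): print(W[v,205].round(),W[v,211].round())
E
```

```text
dishcover 1905 z 62.3 rect [578.8 168.9] [117.4 115.8] 9.7 x 521.0 644.0 y 107.0 234.0
dishlip 153 z 57.4 rect [526.8 160.4] [21.9 44.2] 0.9 x 516.0 538.0 y 138.0 183.0
dish tray 431 z 9.3 rect [593.4 171.6] [117.8 139.8] 10.1 x 526.0 663.0 y 94.0 249.0
caddytop 2007 z 106.9 rect [ 615.5 -141.9] [ 96.1 112.6] 1.7 x 568.0 663.0 y -200.0 -84.0
caddylip 174 z 95.0 rect [ 555.5 -143.2] [20.9 40.3] 0.4 x 545.0 566.0 y -163.0 -123.0
salt 236 z 81.7 rect [605.6  28.5] [41.  38.6] 46.5 x 585.0 627.0 y 8.0 48.0
tin 990 z 20.4 rect [497.   29.4] [ 63.  104.1] 5.3 x 465.0 528.0 y -23.0 82.0
mug 518 z 77.3 rect [710.4  22.8] [ 84.7 101.6] 58.2 x 661.0 773.0 y -14.0 69.0
236 273 [525.5 157.8  57.4]
238 273 [520.8 157.5  58.6]
225 401 [ 554.4 -143.4   97.2]
228 401 [ 547.5 -143.5   96.6]
209 271 [590.6 163.1  61.3]
199 399 [ 614.1 -137.3  106.2]
280 280 [411.7 146.1   1. ]
[ 651.  382. -114.] [ 656.  382. -170.]
[ 622.  382. -115.] [ 625.  382. -172.]
[ 593.  381. -117.] [ 595.  382. -176.]
[ 564.  381. -119.] [ 564.  381. -173.]
```

Emit:
{"method": "apply_moves", "body": {
  "motion": [
    [4, -2.2, 0, 1.5, 1],
    [9, -5, 0, 3, 1],
    [14.5, -8, 0, 4.5, 0.8],
    [20, -11, 0, 6, 0.6],
    [25.5, -14.3, 0, 7.5, 0.4],
    [31, -17.5, 0, 9, 0.3],
    [36, -20.3, 0, 10.5, 0.3],
    [40, -22.5, 0, 11.5, 0.3]
  ]
}}

```text
clock: 1.1
tool_pos: [464.8, -223.2, 235.4]
eef_rot: [-3.141, 0.0, 0.03]
wrist_force: [0.2, -1.5, -0.9]
finger_gap: 60.4
grasp_force: 0.0
```

Emit:
{"method": "apply_moves", "body": {
  "motion": [
    [2, -1.7, 0, 0, 0.3],
    [4.5, -4, 1, 0, 0.3],
    [7, -6, 2, 0, 0.3],
    [9, -7.8, 3, 0, 0.3],
    [9.2, -7.9, 4, 0, 0.3],
    [9.2, -7.9, 4.5, 0, 0.3],
    [9.2, -7.9, 4.5, 0, 0.3],
    [9.2, -7.9, 4.5, 0, 0.3]
  ]
}}

```text
clock: 2.1
tool_pos: [552.9, -144.5, 191.1]
eef_rot: [3.141, -0.0, 0.028]
wrist_force: [0.5, 0.2, 0.3]
finger_gap: 60.7
grasp_force: 0.0
```

```bash
cat >> h.py <<'E'
def shot(n,name):
    f=r.grab_frame(n); cv2.imwrite(f"pics/{name}.png",f["img"]); np.savez(f"{name}.npz",**f); return f
E
python3 - <<'E'
from h import *
o=r.observe(); print(o["tool_pos"],o["eef_rot"])
f=shot("wrist","wc"); W=cloud(f); Z=W[...,2]
print(f["fovy"],np.round(f["view"],2).tolist())
m=(Z>88)&(Z<99)&(W[...,0]<565)&(W[...,0]>530)&(W[...,1]<-90)&(W[...,1]>-200)
P=W[m]; print(len(P)); 
if len(P)>5: print(cv2.minAreaRect(P[:,:2].astype(np.float32)),P.min(0),P.max(0))
E
```

```text
[ 552.9335504  -144.48685614  191.11489356] [ 3.14119297e+00 -4.77619260e-04  2.79486926e-02]
61.8947215406888 [[0.03, -1.0, -0.0, -160.02], [-0.95, -0.03, 0.3, 503.26], [-0.3, -0.01, -0.96, 511.89], [0.0, 0.0, 0.0, 1.0]]
1186
((555.2605590820312, -144.81451416015625), (19.552093505859375, 39.112831115722656), 0.2122432291507721) [ 545.43540146 -164.39418758   93.22807354] [ 564.99185258 -125.22504944   97.37976456]
```

View pics/wc.png

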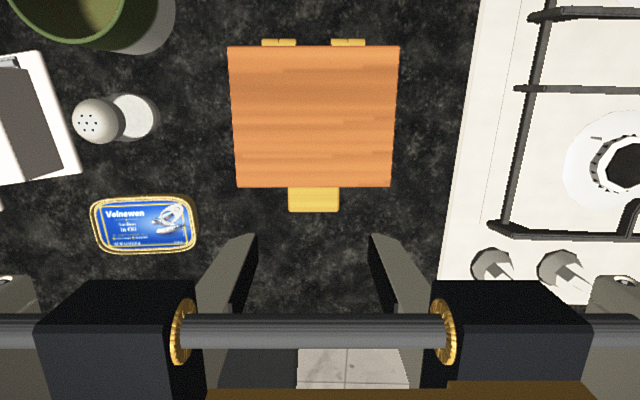

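The lip is at (313,199), centred between the fingertips at (250,237) and (376,237). The measured lip centre is y≈-144, with its edge at x≈545. I descend to straddle the lip.

Emit:
{"method": "apply_moves", "body": {
  "motion": [
    [0, 0, 1.5, 0, 0.3],
    [0, 0, 3.5, 0, 0.3],
    [0, 0, 5.5, 0, 0.3],
    [0, 0, 7, 0, 0.3],
    [0, 0, 8, 0, 0.3],
    [0, 0, 8.7, 0, 0.3],
    [0, 0, 9, 0, 0.3],
    [0, 0, 9, 0, 0.2]
  ]
}}

```text
clock: 3.15
tool_pos: [553.4, -143.8, 100.8]
eef_rot: [3.141, -0.0, 0.029]
wrist_force: [-0.3, -0.0, 0.5]
finger_gap: 56.4
grasp_force: 0.0
```

```bash
python3 - <<'E'
from h import *
f=shot("side","sc"); cv2.imwrite("pics/sc_c.png",cv2.resize(f["img"][200:360,230:430],None,fx=4,fy=3.75,interpolation=2))
f=shot("wrist","wc2")
o=r.observe(); print(o["tool_pos"],o["wrist_force"])
E
```

```text
[ 553.53780445 -143.86193114  101.16538116] [-0.04431042  0.3140725   0.5419938 ]
```

View pics/wc2.png

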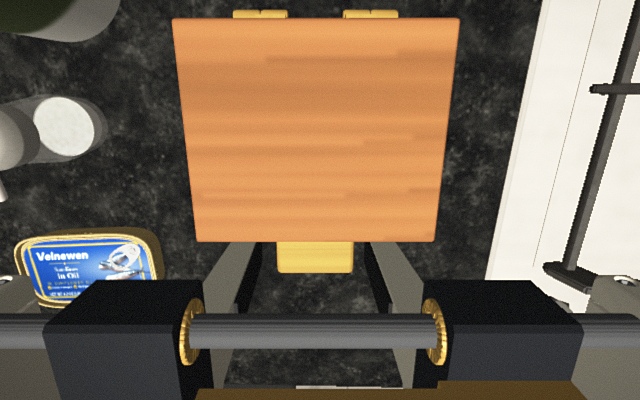

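The lip spans columns 277–353 and sits centred between the finger pads. I close gently on its sides.

Emit:
{"method": "apply_moves", "body": {
  "motion": [
    [0, 0, 0, 0, 0.1],
    [0, 0, 0, 0, 0],
    [0, 0, 0, 0, -0.05],
    [0, 0, 0, 0, -0.08],
    [0, 0, 0, 0, -0.11],
    [0, 0, 0, 0, -0.14],
    [0, 0, 0, 0, -0.16],
    [0, 0, 0, 0, -0.16]
  ]
}}

```text
clock: 4.25
tool_pos: [553.2, -144.3, 100.7]
eef_rot: [3.141, 0.0, 0.029]
wrist_force: [-0.7, -4.7, -0.6]
finger_gap: 39.5
grasp_force: 15.0
```

```bash
cat > arc.py <<'E'
import sys, numpy as np
# a: mm grip is in front of hinge, h: mm above; end rad; start list every 8 rows relative
a,h,end,n=map(float,sys.argv[1:]); n=int(n)
R=np.hypot(a,h); p=np.arctan2(h,a); b=(0,0)
for i in range(1,n+1):
    t=end*i/n; x=(a-R*np.cos(p+t))/10; z=-(R*np.sin(p+t)-h)/10
    print(f"{t:.2f}: [{x-b[0]:.2f}, 0, {z-b[1]:.2f}]")
    if i%8==0: b=(x,z); print()
E
python3 arc.py 113.3 7.5 1.56 24; echo; python3 arc.py 117 41 1.3 24
```

```text
0.07: [0.07, 0, -0.73]
0.13: [0.19, 0, -1.46]
0.19: [0.36, 0, -2.18]
0.26: [0.57, 0, -2.89]
0.33: [0.83, 0, -3.58]
0.39: [1.14, 0, -4.25]
0.46: [1.48, 0, -4.90]
0.52: [1.87, 0, -5.53]

0.59: [0.43, 0, -0.60]
0.65: [0.89, 0, -1.17]
0.71: [1.40, 0, -1.71]
0.78: [1.93, 0, -2.22]
0.85: [2.50, 0, -2.69]
0.91: [3.10, 0, -3.12]
0.98: [3.72, 0, -3.52]
1.04: [4.37, 0, -3.87]

1.10: [0.67, 0, -0.31]
1.17: [1.36, 0, -0.57]
1.24: [2.06, 0, -0.79]
1.30: [2.78, 0, -0.97]
1.36: [3.51, 0, -1.09]
1.43: [4.24, 0, -1.17]
1.50: [4.98, 0, -1.20]
1.56: [5.72, 0, -1.19]


0.05: [0.24, 0, -0.63]
0.11: [0.51, 0, -1.24]
0.16: [0.82, 0, -1.84]
0.22: [1.15, 0, -2.42]
0.27: [1.52, 0, -2.98]
0.33: [1.92, 0, -3.52]
0.38: [2.35, 0, -4.04]
0.43: [2.80, 0, -4.53]

0.49: [0.48, 0, -0.47]
0.54: [0.99, 0, -0.91]
0.60: [1.51, 0, -1.33]
0.65: [2.06, 0, -1.71]
0.70: [2.63, 0, -2.07]
0.76: [3.22, 0, -2.39]
0.81: [3.83, 0, -2.68]
0.87: [4.45, 0, -2.94]

0.92: [0.63, 0, -0.22]
0.98: [1.28, 0, -0.41]
1.03: [1.93, 0, -0.57]
1.08: [2.59, 0, -0.69]
1.14: [3.26, 0, -0.77]
1.19: [3.93, 0, -0.81]
1.25: [4.60, 0, -0.83]
1.30: [5.27, 0, -0.80]
```

Emit:
{"method": "apply_moves", "body": {
  "motion": [
    [0.1, 0, -0.7, 0, -0.16],
    [0.2, 0, -1.5, 0, -0.16],
    [0.4, 0, -2.2, 0, -0.16],
    [0.6, 0, -2.9, 0, -0.16],
    [0.8, 0, -3.6, 0, -0.16],
    [1.1, 0, -4.3, 0, -0.16],
    [1.5, 0, -4.9, 0, -0.16],
    [1.9, 0, -5.5, 0, -0.16]
  ]
}}

```text
clock: 5.25
tool_pos: [571.9, -143.2, 155.9]
eef_rot: [3.142, 0.001, 0.029]
wrist_force: [-1.4, -4.9, -1.9]
finger_gap: 39.7
grasp_force: 15.5
```

```bash
python3 - <<'E'
from h import *
o=r.observe(); print(o["tool_pos"],o["wrist_force"],o["moment"])
f=shot("side","sc1"); cv2.imwrite("pics/sc1_c.png",cv2.resize(f["img"][170:370,220:460],None,fx=3,fy=3))
W=cloud(shot("top","tc1")); Z=W[...,2]
E
```

```text
[ 571.94396592 -143.22211489  155.93438923] [-1.36756807 -4.92389091 -1.86489138] [-0.82877443  0.32994281 -0.05720008]
```

View pics/sc1_c.png

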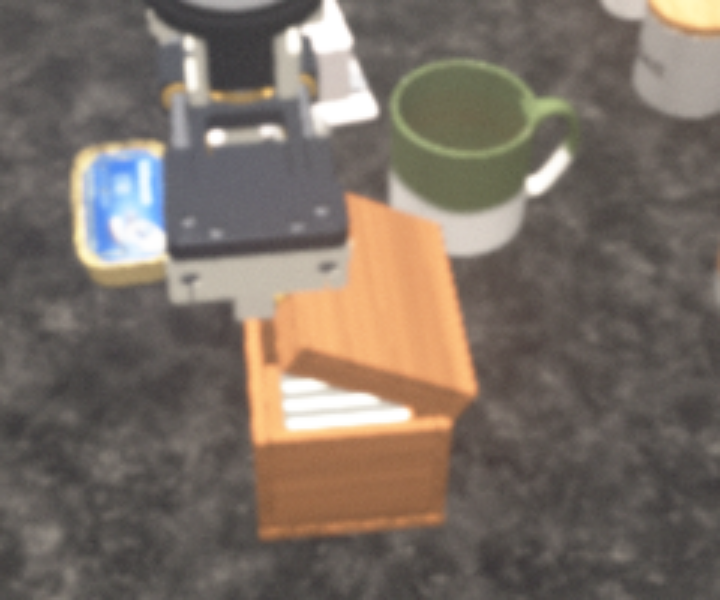

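The crop shows the caddy lid lifted by about 0.5 rad, with its front edge at about (285,330). The box has not moved and the wrist forces are small. I continue along the arc.

Emit:
{"method": "apply_moves", "body": {
  "motion": [
    [0.4, 0, -0.6, 0, -0.16],
    [0.9, 0, -1.2, 0, -0.16],
    [1.4, 0, -1.7, 0, -0.16],
    [1.9, 0, -2.2, 0, -0.16],
    [2.5, 0, -2.7, 0, -0.16],
    [3.1, 0, -3.1, 0, -0.16],
    [3.7, 0, -3.5, 0, -0.16],
    [4.4, 0, -3.9, 0, -0.16]
  ]
}}

```text
clock: 6.35
tool_pos: [616.5, -141.9, 194.8]
eef_rot: [-3.142, 0.0, 0.029]
wrist_force: [0.2, -4.6, -3.0]
finger_gap: 39.8
grasp_force: 15.9
```

Emit:
{"method": "apply_moves", "body": {
  "motion": [
    [0.7, 0, -0.3, 0, -0.16],
    [1.4, 0, -0.6, 0, -0.16],
    [2.1, 0, -0.8, 0, -0.16],
    [2.8, 0, -1, 0, -0.16],
    [3.5, 0, -1.1, 0, -0.16],
    [4.2, 0, -1.2, 0, -0.16],
    [5, 0, -1.2, 0, -0.16],
    [5.7, 0, -1.2, 0, -0.16]
  ]
}}

```text
clock: 7.35
tool_pos: [673.9, -140.2, 207.0]
eef_rot: [3.142, -0.001, 0.029]
wrist_force: [-0.4, -4.1, 2.3]
finger_gap: 39.6
grasp_force: 15.7
```

Emit:
{"method": "apply_moves", "body": {
  "motion": [
    [0, 0, 0, 0, 0],
    [0, 0, 0, 0, 0.2],
    [0, 0, 0, 0, 0.3],
    [0, 0, 0, 0, 0.3],
    [0, 0, -1, 0, 0.3],
    [0, 0, -2.5, 0, 0.3],
    [0, 0, -4, 0, 0.3],
    [0, 0, -4, 0, 0.3]
  ]
}}

```text
clock: 8.35
tool_pos: [674.2, -140.6, 249.4]
eef_rot: [3.14, -0.004, 0.029]
wrist_force: [0.2, -0.1, 0.1]
finger_gap: 60.3
grasp_force: 0.0
```

```bash
python3 - <<'E'
from h import *
o=r.observe(); print(o["tool_pos"],o["wrist_force"])
f=shot("side","sc2"); cv2.imwrite("pics/sc2_c.png",cv2.resize(f["img"][100:370,200:500],None,fx=2,fy=2))
E
```

```text
[ 674.15149036 -140.57040527  249.39930671] [ 0.19589314 -0.06599595  0.13696446]
```

View pics/sc2_c.png

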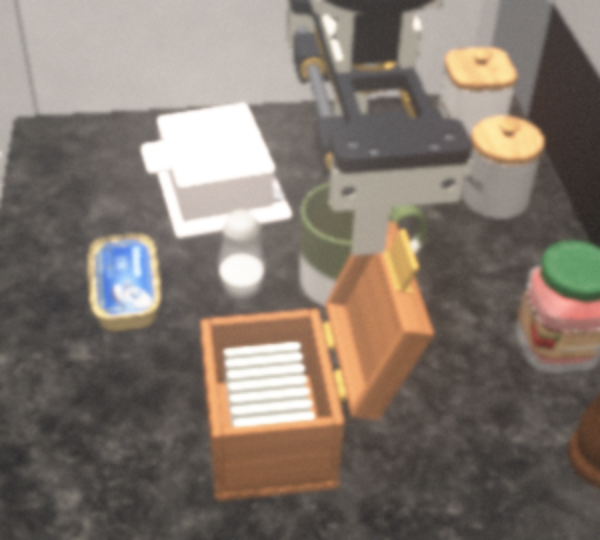

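The caddy lid stands fully open by itself, leaning back around (380,330), and the box, salt and mug are unmoved. Next I move to the dish.

Emit:
{"method": "apply_moves", "body": {
  "motion": [
    [-2, -4, 0, 0, 0.3],
    [-4, -8.5, 0, -1, 0.3],
    [-6, -13.5, 0, -2.5, 0.3],
    [-8, -18.5, 0, -4, 0.3],
    [-10, -23, 1, -5.5, 0.3],
    [-12, -27, 3, -7, 0.3],
    [-13.5, -30, 5, -8.4, 0.3],
    [-13.8, -30.5, 7, -8.4, 0.3]
  ]
}}

```text
clock: 9.4
tool_pos: [524.6, 162.7, 175.8]
eef_rot: [-3.141, 0.001, 0.179]
wrist_force: [0.4, -0.2, -0.5]
finger_gap: 60.7
grasp_force: 0.0
```

Emit:
{"method": "apply_moves", "body": {
  "motion": [
    [0, 0, 0.5, 0, 0.3],
    [0, 0, 1, 0, 0.3],
    [0, 0, 1.3, 0, 0.3],
    [0, 0, 1.3, 0, 0.3],
    [0, 0, 1.3, 0, 0.3],
    [0, 0, 1.3, 0, 0.3],
    [0, 0, 1.3, 0, 0.3],
    [0, 0, 1.3, 0, 0.3]
  ]
}}

```text
clock: 10.4
tool_pos: [526.4, 160.7, 163.7]
eef_rot: [3.142, -0.0, 0.176]
wrist_force: [0.1, -0.2, -0.5]
finger_gap: 60.1
grasp_force: 0.0
```

```bash
python3 - <<'E'
from h import *
o=r.observe(); print(o["tool_pos"],o["eef_rot"])
f=shot("wrist","wd"); W=cloud(f); Z=W[...,2]
c,s=np.cos(np.radians(10)),np.sin(np.radians(10))
D=W-np.array([518.6,158.3,0]); X=c*D[...,0]+s*D[...,1]; Y=-s*D[...,0]+c*D[...,1]
m=(Z>51)&(Z<61)&(X>-10)&(X<20)&(abs(Y)<40)
P=W[m]; print(len(P),X[m].min(),X[m].max(),Y[m].min(),Y[m].max(),np.median(P[:,2])); print(cv2.minAreaRect(P[:,:2].astype(np.float32)))
m=(Z>60)&(Z<67)&(X>-10)&(X<140)&(abs(Y)<80)
P=W[m];print(cv2.minAreaRect(P[:,:2].astype(np.float32)),len(P))
E
```

```text
[526.36360477 160.65941993 163.72926758] [ 3.14157473e+00 -1.26184325e-04  1.75739515e-01]
1122 1.9025515666128987 19.886472771682993 -22.86424289364194 20.172524654768896 57.152621288674766
((529.5072021484375, 158.81484985351562), (17.97905158996582, 43.01778030395508), 9.589694023132324)
((591.1473999023438, 169.7191162109375), (96.11953735351562, 116.03005981445312), 9.923477172851562) 20974
```

View pics/wd.png

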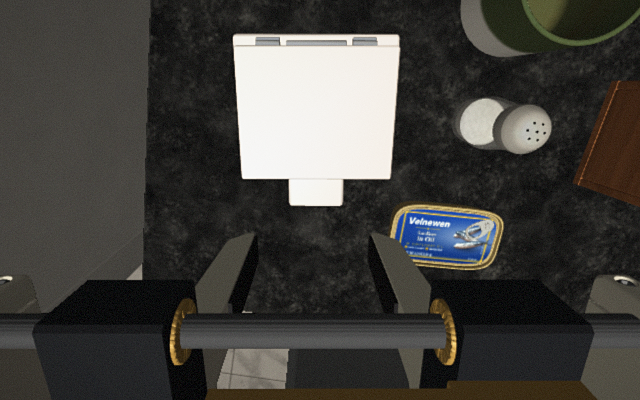

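The dish lip is at (316,192), about 3 px right of the finger midline at 313, so I shift about 2 mm to that side and 2 mm in, then descend.

Emit:
{"method": "apply_moves", "body": {
  "motion": [
    [0.2, 0.2, 1.5, 0, 0.3],
    [0.2, 0.2, 3.5, 0, 0.3],
    [0.2, 0.2, 5.5, 0, 0.3],
    [0.2, 0.2, 7.5, 0, 0.3],
    [0.2, 0.2, 9, 0, 0.3],
    [0.2, 0.2, 9.8, 0, 0.3],
    [0.2, 0.2, 10.2, 0, 0.3],
    [0.2, 0.2, 10.2, 0, 0.2]
  ]
}}

```text
clock: 11.45
tool_pos: [528.9, 159.1, 61.8]
eef_rot: [3.142, -0.0, 0.176]
wrist_force: [-0.0, -0.4, 0.3]
finger_gap: 56.4
grasp_force: 0.0
```

Emit:
{"method": "apply_moves", "body": {
  "motion": [
    [0, 0, 0, 0, 0.15],
    [0, 0, 0, 0, 0.1],
    [0, 0, 0, 0, 0.05],
    [0, 0, 0, 0, 0],
    [0, 0, 0, 0, -0.03],
    [0, 0, 0, 0, -0.05],
    [0, 0, 0, 0, -0.07],
    [0, 0, 0, 0, -0.07]
  ]
}}

```text
clock: 12.45
tool_pos: [528.7, 158.7, 61.6]
eef_rot: [3.141, 0.0, 0.176]
wrist_force: [0.3, -2.7, 0.7]
finger_gap: 43.9
grasp_force: 12.6
```

Emit:
{"method": "apply_moves", "body": {
  "motion": [
    [0.2, 0, -0.6, 0, -0.07],
    [0.5, 0, -1.2, 0, -0.07],
    [0.8, 0, -1.8, 0, -0.07],
    [1.2, 0, -2.4, 0, -0.07],
    [1.5, 0, -3, 0, -0.07],
    [1.9, 0, -3.5, 0, -0.07],
    [2.4, 0, -4, 0, -0.07],
    [2.8, 0, -4.5, 0, -0.07]
  ]
}}

```text
clock: 13.45
tool_pos: [556.4, 163.7, 106.9]
eef_rot: [3.141, 0.0, 0.176]
wrist_force: [1.4, -5.1, -2.4]
finger_gap: 44.2
grasp_force: 12.9
```

Emit:
{"method": "apply_moves", "body": {
  "motion": [
    [0.5, 0, -0.5, 0, -0.07],
    [1, 0, -0.9, 0, -0.07],
    [1.5, 0, -1.3, 0, -0.07],
    [2.1, 0, -1.7, 0, -0.07],
    [2.6, 0, -2.1, 0, -0.07],
    [3.2, 0, -2.4, 0, -0.07],
    [3.8, 0, -2.7, 0, -0.07],
    [4.5, 0, -2.9, 0, -0.07]
  ]
}}

```text
clock: 14.45
tool_pos: [600.4, 171.4, 136.2]
eef_rot: [3.141, 0.001, 0.176]
wrist_force: [-1.6, -5.5, 3.1]
finger_gap: 44.0
grasp_force: 13.5
```

Emit:
{"method": "apply_moves", "body": {
  "motion": [
    [0.6, 0, -0.2, 0, -0.07],
    [1.3, 0, -0.4, 0, -0.07],
    [1.9, 0, -0.6, 0, -0.07],
    [2.6, 0, -0.7, 0, -0.07],
    [3.3, 0, -0.8, 0, -0.07],
    [3.9, 0, -0.8, 0, -0.07],
    [4.6, 0, -0.8, 0, -0.07],
    [5.3, 0, -0.8, 0, -0.07]
  ]
}}

```text
clock: 15.45
tool_pos: [653.1, 181.0, 144.0]
eef_rot: [3.141, -0.0, 0.176]
wrist_force: [0.0, -4.6, 1.6]
finger_gap: 43.7
grasp_force: 13.4
```

Emit:
{"method": "apply_moves", "body": {
  "motion": [
    [0, 0, 0, 0, 0.1],
    [0, 0, 0, 0, 0.3],
    [0, 0, 0, 0, 0.3],
    [0, 0, 0, 0, 0.3],
    [0, 0, -1.5, 0, 0.3],
    [0, 0, -4, 0, 0.3],
    [-1, 0, -7, 0, 0.3],
    [-3, 0, -9, 0, 0.3]
  ]
}}

```text
clock: 16.45
tool_pos: [624.0, 175.8, 236.4]
eef_rot: [3.141, -0.003, 0.176]
wrist_force: [-0.1, -0.3, -1.0]
finger_gap: 60.2
grasp_force: 0.0
```

Emit:
{"method": "apply_moves", "body": {
  "motion": [
    [-3, 0, -1, 0, 0.3],
    [-7, 0, -1, 0, 0.3],
    [-12, 0, -1, 0, 0.3],
    [-17, 0, -1, 0, 0.3],
    [-21, 0, -1, 0, 0.3],
    [-24, 0, -1, 0, 0.3],
    [-25, 0, -1, 0, 0.3],
    [-25, 0, -1, 0, 0.3]
  ]
}}

```text
clock: 17.45
tool_pos: [377.6, 132.2, 244.6]
eef_rot: [3.141, -0.002, 0.176]
wrist_force: [0.9, -0.1, 0.6]
finger_gap: 60.4
grasp_force: 0.0
```

```bash
python3 - <<'E'
from h import *
o=r.observe(); print(o["clock"],o["tool_pos"],o["wrist_force"])
a=shot("side","se")["img"]; cv2.imwrite("pics/se_c.png",cv2.resize(a[100:370,170:500],None,fx=2,fy=2))
W=cloud(shot("top","te")); cv2.imwrite("pics/te_c.png",cv2.resize(dict(np.load("te.npz"))["img"][110:310,200:460],None,fx=3,fy=3))
E
```

```text
17.45 [377.63506701 132.15550533 244.61198881] [ 0.85270414 -0.068984    0.57831527]
```

View pics/se_c.png

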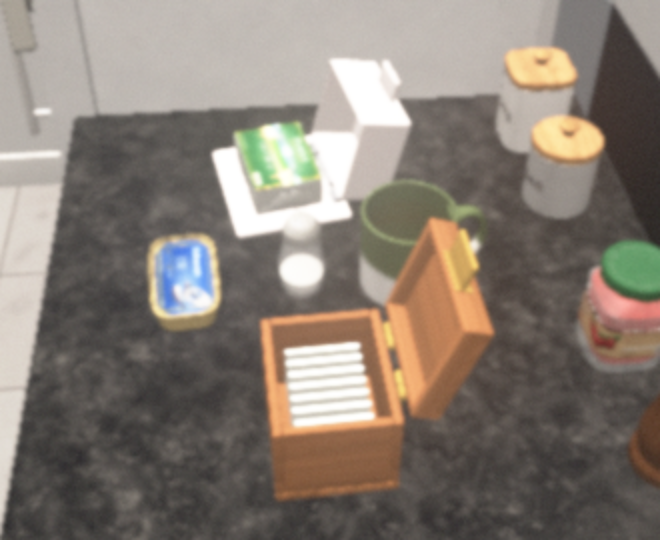

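View pics/te_c.png

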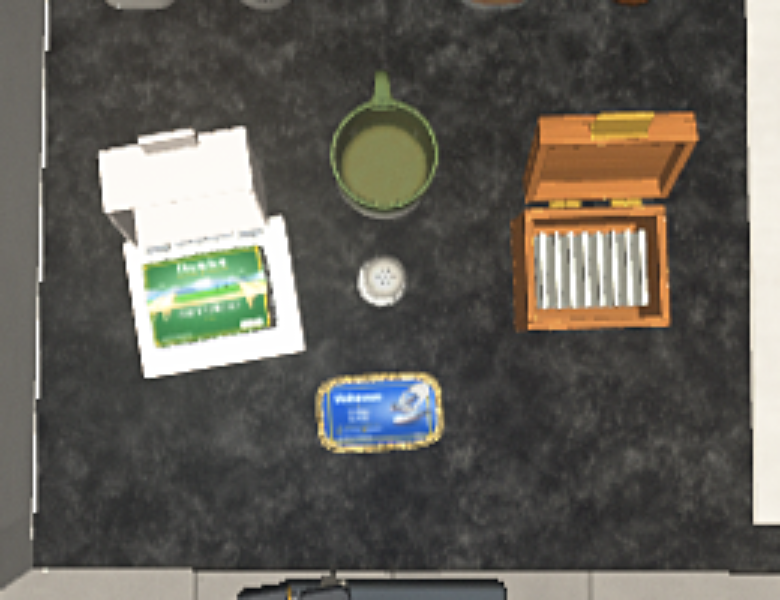

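Both lids stand fully open: the dish cover at (185,180) and the caddy lid at (610,155) in the top crop. The salt (382,280), mug (385,155) and tin (378,412) are unmoved, and the arm is clear of everything. I hand the job in.

```bash
python3 -c "
from bench import r
print(r.finish_job())"
```

```text
the job is handed in; nothing more can be done
None
```

Both lids are up and over and staying open by themselves, with nothing else visibly moved, and the job was handed in at about 17.5 s; one departure from the task: the tool only points straight down, so I pinched each lip lightly by its sides instead of putting a fingertip under it.

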